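# Mesh a nylon pulley on a splined shaft and hold it home

## Robot

A 7-joint arm with a two-finger parallel gripper is mounted at the origin on the work surface. World frame = base frame: x ahead of the robot, y to its left, z up, the work surface at z = 0. Lengths are in mm, angles in rad, forces in N, time in s.
With the tool pointing down it reaches from about 400 to 850 mm from the base axis. Payload 6.9 kg.
Tool frame: the origin (TCP) lies on the centre line of the jaws, within the pads' length; the fingertips stand 25 mm ahead of it and the grasp point (between the pads) lies 6 mm ahead of it; z points along the fingers, y is the line along which they close (so a half turn about z gives the same grasp; the last joint's range is limited). The gripper opens to 85 mm and grips with 20 to 120 N. Pads are 22 mm wide; open, the fingers measure 114 mm over their backs; the gripper's body (76 mm by 85 mm) begins 54 mm behind the grasp point. The pads swing forward as they close: fully open they stand 13 mm farther back than shut.
Start: joints at [-1.21, 0.507, -0.238, 1.5, 0.126, 1.149, -0.155], TCP at [157.552, 604.805, 256.275] pointing down, gripper open.
Joint ranges: [-3.08, 3.08], [-0.24, 2.05], [-1.43, 1.35], [0, 2.5], [-1.52, 4.66], [0.17, 1.96], [-2.89, 2.89]. Speed limits (rad/s): [2.39, 2.39, 3.14, 3.14, 3.14, 3.14, 3.14].

## Interface

Orientations are given as a unit quaternion [w, x, y, z].
In Python, from bench import ctrl gives the robot as it stands. Calls block until the motion is done:
- ctrl.movep(position, orientation): joint-space move of the TCP to a pose.
- ctrl.line_to(position, orientation=None, speed=150, stop_force=None): straight line of the TCP; orientation=None keeps the orientation; speed is the mean speed in mm/s. With stop_force (N) it stops when the force on the tool has changed by that much, and returns True; else False.
- ctrl.move_joints(angles): joint-space move.
- ctrl.open() and ctrl.gripper_close(effort=None): open the fingers fully, or close them until they stop; effort is the grip in N (None keeps the last).
- ctrl.dwell(seconds).
- ctrl.solve_ik(position, orientation): joint angles nearest the present ones, or None.
- ctrl.get_state(): the state.
- ctrl.grab_frame(name): name is "side" or "top"; returns the picture (480x640x3 uint8, red, green, blue); there is no depth.
- ctrl.get_calibration(name): a dict with "fx", "fy", "cx", "cy" (pixels), "R" (3x3) and "t" (3): a world point X has camera coordinates R X + t. Camera axes: x right, y down, z forward; pixel columns grow to the right and rows downward; lengths in mm; the calibration is good to about 2 mm. A picture is of the moment at which its call begins. get_calibration takes no time and is no camera call.
A pose or a line that the arm cannot do raises ctrl.MotionError and nothing moves.
- ctrl.close_job(): hands the job in; it is judged then, once.
Trained networks look in the newest picture that a camera, given by its name, has taken for a name from the list of things; names that differ only in an ending like _2 or _b are one class to them, and where a whole thing is asked for, a point or a joint stands for the part that bears it (a point fixed in the world has none). Each returns a list of dicts, best first, with "confidence" (0 to 1); they miss things now and then, are a little off and sometimes report something else, mostly with a low value. They report only what shows in the picture. A call takes as long as a camera call. They do not tell look-alikes from the thing itself.
- ctrl.look_for(camera, name): "xy" ([column, row] in pixels, amid what is visible of it).
- ctrl.silhouettes(camera, name): "pixels" (480x640 bool, what is visible of it) and "xy" ([column, row] in pixels, amid what is visible of it).
The state is a dict: "time_s": time; "joint_positions": joint angles; "joint_vel": joint speeds; "tau": joint torques, N m; "eef_pos": TCP position; "ee_rot": TCP orientation; "ft_force": force on the tool from outside, world axes, zero at the start; "moment": the same for the moment, N m; "finger_gap": opening from 0.0 (shut) to 1.0 (fully open); "gripper_force": force on a finger pad.
Only numpy, scipy, OpenCV 4.12 (cv2) and the standard library are available. Lean on these libraries where they do the work, as an engineer would, in place of code of your own. Each camera call takes 0.05 s, during which the arm holds its last target. There are 200 camera calls.

## Task

Pick up the white nylon pulley wheel and fit it, hub upwards, on the upright splined shaft of the door gearmotor: turn it until the splines mesh, without forcing it, and slide it down. Then press it fully home against the spring washer and keep it there with the gripper on it, so that a mate can snap the retaining ring on: the program finishes while still holding it pressed down. Leave the ratchet and the spray nozzle where they lie.

Things in the scene. Friction and masses are not known exactly. Their poses are not given: they have to be found in the camera images.
- wheel: white nylon V-belt pulley, 80 g, lying hub up on the bench; origin at the centre of its underside, z up its axis. Rim 76 mm diameter, 18 mm high; six spokes with open windows. Through bore 28 mm diameter with six inward teeth 3.8 mm wide reaching in to 20 mm diameter, six grooves between them. x runs through the middle of a spoke and groove; each spoke is in line with a groove, every 60 degrees
- hub_top (a point): centre of the top of the wheel's round hub, 34 mm above its underside. The hub, 36 mm diameter, stands 16 mm above the rim: grip it here from above, fingertips just over rim and spokes. Axes as the wheel's
- shaft: upright steel output shaft, locked, does not turn. Origin on its axis at the gearbox's output face, 64 mm over the bench; z up. Six straight splines, 5 mm wide, 17 mm root and 26 mm tip diameter, from the origin up to z = 39 mm. x runs through the middle of one spline, the others every 60 degrees; unrelated to the gearbox's yaw. Above them a plain bevelled nose, 17 mm diameter, up to z = 52 mm
- spline_end (a point): on the shaft's axis at the square upper ends of the splines, 39 mm above its origin. Unmeshed, the wheel's teeth rest here (underside at this height). Meshed when wheel and shaft yaw differ by a multiple of 60 degrees, about 4 to 5 degrees play either way, 1 mm play sideways: then the wheel slides on down to the washer
- washer (a joint): steel thrust washer, 42 mm diameter, on a wave spring round the shaft's foot: how far it is pressed down, m. 0 = free, its top at shaft z = 14 mm; 0.005 = on its stop, top at 9 mm, wheel home (underside at shaft z = 9 mm). 4 N to start, 12 N at the stop
- gearmotor: fixed door gearmotor; origin on the bench under the shaft's axis. Grey aluminium gearbox 100 (x) by 110 (y) mm, 58 mm high, feet 136 mm over x; raised round output face 60 mm diameter at 64 mm. Dark motor, 72 mm diameter, top at 72 mm, lies out to 210 mm along its -y
- ratchet: bystander: chrome ratchet, 178 mm long along its x, head (+x end) 34 mm wide, 25 mm high, lying on the bench; origin under its middle
- nozzle: bystander: green trigger spray nozzle lying on its side, about 80 by 100 mm, 28 mm high; origin on the bench under its neck
Mind the look-alikes: they are no part of the job. Of the things that look like the wheel, the middle-sized one is meant.

How it is judged (in metres and radians):
On the way, in this order (a step that is already met when the one before it is completed fails the run):
1. the wheel is lifted off the bench in the gripper (height (world z) of wheel above 0.03 m and contact force between the fingers and wheel above 1 N), for 0.2 s.
2. the splines have meshed: the wheel has slid at least 8 mm down over them, hub upwards (z of wheel in the frame of shaft below 0.031 m and horizontal distance between wheel and shaft below 0.003 m and angle between wheel's own z axis and vertical below 0.1 rad), for 0.1 s.
At the end, for the whole second after the job is handed in: Wheel hub up on the shaft, axis within 2.5 mm and tilt under 0.08 rad, underside within 2.5 mm of home; spring washer pressed at least 4 of its 5 mm; the gripper still on the wheel (over 5 N), wheel still, through the last second. Ratchet and nozzle lie on the bench (value of joint washer above 0.004 m and z of wheel in the frame of shaft below 0.0115 m and horizontal distance between wheel and shaft below 0.0025 m and angle between wheel's own z axis and vertical below 0.08 rad and contact force between the fingers and wheel above 5 N and linear speed of wheel below 0.01 m/s and height (world z) of each of ratchet, nozzle below 0.005 m); the arm keeps its last pose, push and grip.
It fails at once if the wheel was forced on the shaft with more than 60 N (contact force between wheel and shaft above 60 N).
It fails at once if the ratchet or the nozzle was moved more than 3 cm (distance of any of ratchet, nozzle from where it was at the start of the episode above 0.03 m).
It also fails if it takes over 64 s, if anything falls off the work surface, if the arm or the gripper's body presses on something with over 40 N, if the wrist force passes 120 N, or if a joint passes its speed limit or range.

## Working session

There is one attempt and no reset: what is moved stays moved. The work goes in short steps, each a Python script; the robot and the scene stay as the last script left them, time stands still between calls to the robot, and variables do not carry over. Pictures are saved under pics/ and viewed, at most 10 in all, crops included, and the job is handed in when it is done.

```bash
mkdir -p pics; cat > h.py <<'E'
import numpy as np, cv2
from bench import ctrl
def save(n,f): cv2.imwrite(f'pics/{n}.png',cv2.cvtColor(f,cv2.COLOR_RGB2BGR))
def ray(c,uv,z):
    k=ctrl.get_calibration(c);R=np.array(k['R']);t=np.array(k['t'])
    d=R.T@np.array([(uv[0]-k['cx'])/k['fx'],(uv[1]-k['cy'])/k['fy'],1]);o=-R.T@t
    return o+d*(z-o[2])/d[2]
def proj(c,X):
    k=ctrl.get_calibration(c);p=np.array(k['R'])@np.array(X,float)+np.array(k['t'])
    return np.array([k['fx']*p[0]/p[2]+k['cx'],k['fy']*p[1]/p[2]+k['cy']])
E
python3 - <<'E'
from h import *
np.set_printoptions(precision=1,suppress=True)
for c in("top","side"):
    f=ctrl.grab_frame(c);save(c+'0',f)
    k=ctrl.get_calibration(c);R=np.array(k['R']);print(c,k['fx'],-R.T@np.array(k['t']),R[2])
    for n in("wheel","hub_top","shaft","spline_end","gearmotor","ratchet","nozzle"):
        for d in ctrl.look_for(c,n):
            print(c,n,round(d['confidence'],2),np.array(d['xy']),ray(c,d['xy'],{'wheel':18,'hub_top':34,'shaft':103,'spline_end':103}.get(n,0))[:2])
E
```

```text
top 553.0005302354122 [ 282.1  141.4 1196.4] [ 0.2  0.  -1. ]
top wheel 0.9 [181.6 257.6] [465.8 450.1]
top hub_top 0.95 [232.9 306.2] [357.5 336.5]
top hub_top 0.76 [180.  254.4] [470.3 449.5]
top hub_top 0.71 [232.7 238.4] [502.1 337.3]
top shaft 0.68 [452.3 200.5] [ 555.9 -120.5]
top spline_end 0.44 [452.5 203.7] [ 549.2 -120.5]
top ratchet 0.66 [286.8 244.9] [490.9 224.1]
top nozzle 0.9 [365.1 216.2] [551.   49.9]
top nozzle 0.6 [452.4 202.5] [ 577.1 -145.1]
top nozzle 0.41 [289.8 247.2] [485.6 217.6]
side 468.58323983415016 [ 388.7 -357.5  646.2] [ 0.1  0.7 -0.7]
side wheel 0.94 [325.6 205.5] [502.5 329.8]
side wheel 0.87 [254.8 207.7] [362.3 341.4]
side wheel 0.64 [302.4 172. ] [468.7 442.7]
side hub_top 0.7 [303.9 171. ] [470.2 425.3]
side hub_top 0.69 [325.1 206.3] [498.3 310.1]
side hub_top 0.63 [255.1 207.9] [363.5 323. ]
side shaft 0.93 [422.2 400.2] [ 551.3 -125.2]
side spline_end 0.87 [425.4 398.9] [ 555.6 -124.2]
side gearmotor 0.7 [412.4 431.1] [ 555.9 -122.1]
side ratchet 0.8 [329.6 246.1] [496.4 235.7]
side ratchet 0.67 [325.3 206.4] [504.7 346.8]
side nozzle 0.78 [376.2 318.6] [547.5  64.6]
```

View pics/top0.png

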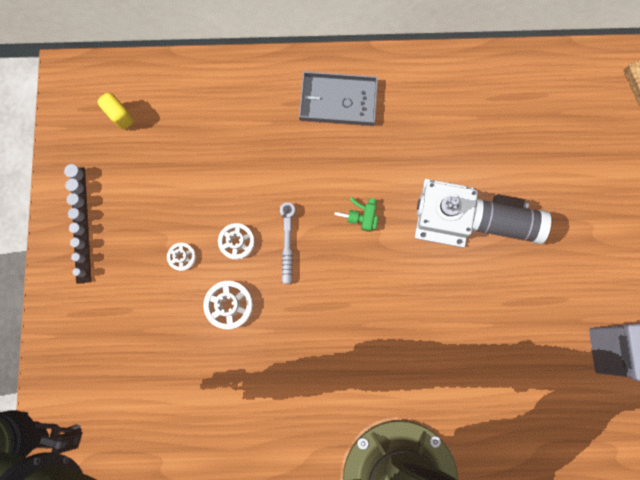

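View pics/side0.png

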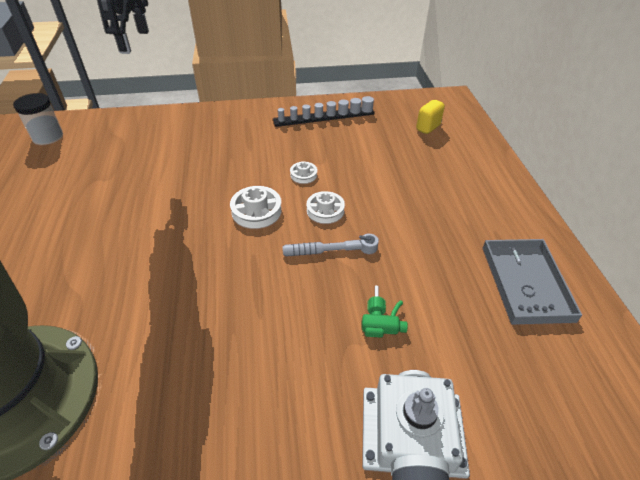

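Wheel candidates in the top picture are the small one at (181,257), the middle-sized one at (236,241) and the large one at (228,305). In the side picture they are at (303,172), (325,206) and (255,207). I choose the middle one. The ratchet is at (287,245), the nozzle at (365,216) and the gearmotor shaft at (452,204). Next I make rectified close crops of the chosen wheel and the shaft.

```bash
cat >> h.py <<'E'
def rect(c,f,ctr,z,half,n=300):
    g=np.linspace(-half,half,n)
    k=ctrl.get_calibration(c)
    # image up = +x, image left = +y ; homography from 4 corners
    W=[(half,half),(half,-half),(-half,-half),(-half,half)]
    src=np.float32([proj(c,[ctr[0]+a,ctr[1]+b,z]) for a,b in W])
    H=cv2.getPerspectiveTransform(src,np.float32([(0,0),(n-1,0),(n-1,n-1),(0,n-1)]))
    return cv2.warpPerspective(f,H,(n,n),flags=cv2.INTER_CUBIC)
def phase6(im,half,r0,r1,c=(0,0)):
    g=cv2.cvtColor(im,cv2.COLOR_RGB2GRAY).astype(np.float32);n=len(g)
    a=np.radians(np.arange(0,360,1.));s=0
    for r in np.linspace(r0,r1,8):
        x=c[0]+r*np.cos(a);y=c[1]+r*np.sin(a)
        s=s+cv2.remap(g,np.float32((half-y)/(2*half)*(n-1))[None],np.float32((half-x)/(2*half)*(n-1))[None],cv2.INTER_LINEAR)[0]/8
    F=np.fft.fft(s)/360
    return -np.degrees(np.angle(F[6]))/6, 2*abs(F[1:13]).round(1)   # yaw of brightness maxima mod 60
E
python3 - <<'E'
from h import *
np.set_printoptions(precision=1,suppress=True)
T=[]
for c in("top","side"):
    f=ctrl.grab_frame(c)
    for d in ctrl.silhouettes(c,"wheel"):
        m=d['pixels'];
        z=10
        ys,xs=np.nonzero(m); P=np.array([ray(c,p,18)[:2] for p in zip(xs,ys)])
        print(c,d['confidence'],d['xy'],len(xs),P.min(0),P.max(0),(P.min(0)+P.max(0))/2,np.ptp(P,axis=0))
    hw=(501,335); hs=(553,-121)
    w=rect(c,f,hw,18,50); s=rect(c,f,hs,103,25)
    T.append(np.hstack([w,s]))
    print(c,[phase6(w,50,a,b) for a,b in((21,26),(25,30))],[phase6(s,25,a,b) for a,b in((9,13),)])
save('crop1',np.vstack(T))
E
```

```text
top 0.8 [234.4, 239.2] 673 [459.8 295.9] [534.8 369.7] [497.3 332.8] [75.  73.8]
top 0.66 [232.0, 304.3] 1511 [312.7 298.6] [410.8 400.8] [361.7 349.7] [ 98.1 102.3]
top 0.6 [179.9, 254.4] 575 [438.8 421.2] [498.  481.9] [468.4 451.5] [59.2 60.7]
top [(np.float32(-6.478367), array([19.6, 13.2,  2. ,  5.8, 17.8, 65.6, 14.6,  6.6,  2.4,  1.4,  7.6,
       12.2], dtype=float32)), (np.float32(-6.544655), array([19.4, 11. ,  4.6,  0.6,  7.2, 57. , 14.2,  5.6,  3.4,  1.4,  7.2,
       19.6], dtype=float32))] [(np.float32(14.626786), array([27.6,  8.4,  7.2, 12.6, 24.6,  7.8,  5.2,  1.8,  1.2,  2.4,  0.6,
        1.4], dtype=float32))]
side 0.87 [304.3, 172.9] 510 [441.3 401.5] [499.7 481.7] [470.5 441.6] [58.4 80.2]
side 0.66 [256.2, 207.1] 1669 [315.6 288. ] [412.9 409.3] [364.2 348.7] [ 97.3 121.3]Traceback (most recent call last):
  File "<stdin>", line 9, in <module>
  File "h.py", line 5, in ray
    k=ctrl.get_calibration(c);R=np.array(k['R']);t=np.array(k['t'])
ValueError: time passes only in moves, steps and waits
```

```bash
sed -i 's/ctrl.get_calibration(c)/cal(c)/' h.py; sed -i '2a import functools\n@functools.cache\ndef cal(c): return ctrl.get_calibration(c)' h.py
python3 - <<'E'
from h import *
np.set_printoptions(precision=1,suppress=True)
T=[]
for c in("top","side"):
    f=ctrl.grab_frame(c);save('raw_'+c,f)
    w=rect(c,f,(499,334),18,50); s=rect(c,f,(553,-121),103,25)
    T.append(np.hstack([w,s]))
    print(c,[phase6(w,50,a,b)[0] for a,b in((21,26),(25,30))],[phase6(s,25,a,b) for a,b in((9,13),)])
save('crop1',np.vstack(T)); print(ctrl.get_state()['time_s'])
E
```

```text
top [np.float32(-6.869122), np.float32(-6.820164)] [(np.float32(15.445816), array([27.8,  8. ,  7.2, 12.2, 25. ,  7.8,  6. ,  1.6,  1. ,  3. ,  0.8,
        1.6], dtype=float32))]
side [np.float32(-8.1777525), np.float32(-9.726988)] [(np.float32(16.889658), array([55.4,  9.6, 10. , 12.2,  4.2,  4.6,  3.2,  0.2,  2.8,  1.8,  1.8,
        0.8], dtype=float32))]
1.1
```

View pics/crop1.png

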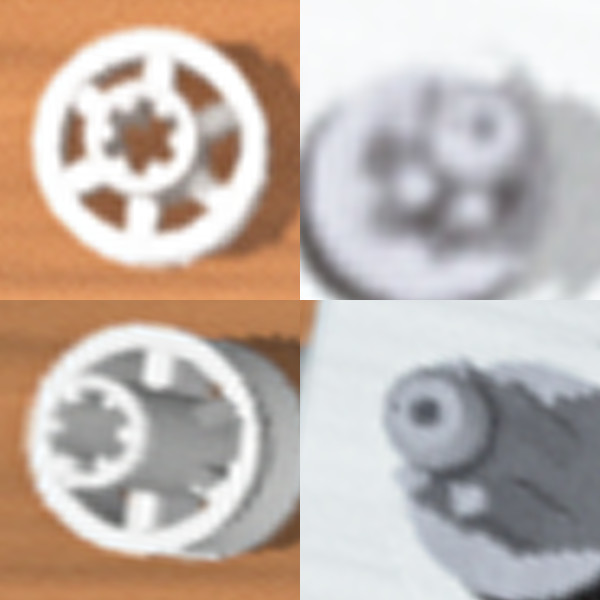

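The middle wheel measures about 75 mm across, so it is the right one: centre about (501,335) mm, yaw about -6.5° mod 60. The shaft's nose is at crop pixel (480,128) and two spline ends at (415,187) and (473,207). With parallax removed, its axis is near (554,-123) mm and its yaw about 11° mod 60. I'll grip the hub twice, at crossed angles, to centre it.

```bash
cat >> h.py <<'E'
from scipy.spatial.transform import Rotation as Ro
def q(deg): # tool down, yaw deg; closing line = world y turned by deg
    return list(np.roll((Ro.from_euler('z',deg,degrees=True)*Ro.from_euler('x',180,degrees=True)).as_quat(),1))
def st(*k):
    s=ctrl.get_state(); print(round(s['time_s'],1),np.round(s['eef_pos'],1),np.round(s['ft_force'],1),round(s['finger_gap'],3),round(s['gripper_force'],1) if np.isscalar(s['gripper_force']) else s['gripper_force']); return s
E
python3 - <<'E'
from h import *
print(np.degrees(Ro.from_quat(np.roll(ctrl.get_state()['ee_rot'],-1)).as_matrix()[:2,1]*57.3/57.3))
for a in range(-180,180,30):
    j=[ctrl.solve_ik(p,q(a)) for p in([501,335,44.5],[501,335,120],[554,-123,150],[554,-123,100])]
    print(a,[None if x is None else np.round(x,2)[[0,6]] for x in j])
E
```

```text
[14.446051   55.44472887]
-180 [array([-0.49,  0.72]), array([-0.48,  0.76]), array([0.11, 1.81]), array([0.16, 1.76])]
-150 [array([-0.43,  1.14]), array([-0.41,  1.21]), array([0.2 , 2.24]), array([0.26, 2.16])]
-120 [array([-0.35,  1.56]), array([-0.33,  1.63]), array([0.28, 2.69]), array([0.35, 2.58])]
-90 [array([-0.27,  1.97]), array([-0.25,  2.06]), array([-0.45, -2.14]), array([-0.44, -2.04])]
-60 [array([-0.2 ,  2.39]), array([-0.18,  2.49]), array([-0.45, -1.61]), array([-0.44, -1.51])]
-30 [array([-0.13,  2.82]), array([-1.22, -1.87]), array([-0.38, -1.24]), array([-0.28, -1.29])]
0 [array([-0.88, -1.79]), array([-0.92, -1.84]), array([-0.25, -0.91]), array([-0.19, -0.9 ])]
30 [array([-0.82, -1.37]), array([-0.85, -1.41]), array([-0.21, -0.44]), array([-0.16, -0.42])]
60 [array([-0.75, -0.95]), array([-0.77, -0.98]), array([-0.15,  0.01]), array([-0.11,  0.04])]
90 [array([-0.67, -0.56]), array([-0.69, -0.56]), array([-0.09,  0.47]), array([-0.05,  0.48])]
120 [array([-0.61, -0.13]), array([-0.62, -0.12]), array([-0.05,  0.94]), array([-0.  ,  0.93])]
150 [array([-0.55,  0.29]), array([-0.55,  0.32]), array([-0.  ,  1.41]), array([0.05, 1.38])]
```

```bash
python3 - <<'E'
from h import *
X=[501,335]
ctrl.movep(X+[110],q(180))
print(ctrl.line_to(X+[45],speed=80,stop_force=10)); st()
ctrl.gripper_close(20); st(); ctrl.open(); 
ctrl.line_to(X+[60]); ctrl.line_to(X+[60],q(90),speed=150)
print(ctrl.line_to(X+[45],speed=60,stop_force=10)); ctrl.gripper_close(80); st()
ctrl.line_to(X+[75],speed=60);st()
for c in("top","side"):
    f=ctrl.grab_frame(c);save('raw2_'+c,f)
    a,b=proj(c,[501,335,50]).astype(int)
    save('g_'+c,cv2.resize(f[max(b-50,0):b+50,max(a-65,0):a+65],None,fx=3,fy=3,interpolation=cv2.INTER_CUBIC))
a=[cv2.imread(f'pics/g_{c}.png') for c in("top","side")]
cv2.imwrite('pics/g.png',np.hstack([x[:300,:390] for x in a]))
E
```

```text
False
3.8 [501.2 335.2  45.4] [ 0.  -0.1  0.3] 1.0 0.0
4.3 [501.1 335.   45.4] [ 0.1 -0.2  4.1] 0.408 20.0
False
7.7 [501.3 335.1  45.8] [-1.3 -0.4  5.3] 0.383 79.3
8.4 [500.9 335.1  75.1] [ 1.2 -0.5 -0.8] 0.387 79.4
```

View pics/g.png

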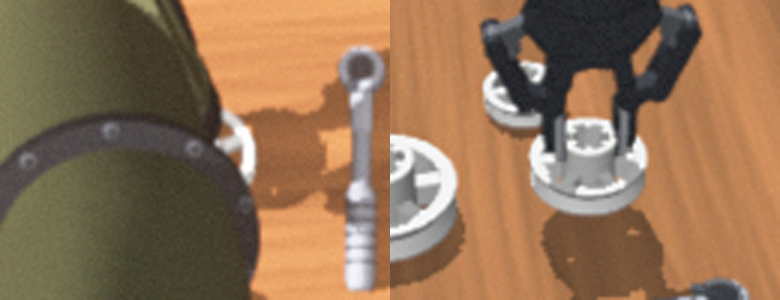

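The side view shows the wheel level in the fingers, hub up, at about (588,160). I carry it over the shaft, turn it about 17.5° and descend gently.

```bash
python3 - <<'E'
from h import *
X=[554,-122.7];a=107.5
ctrl.line_to([501,335,200],speed=150)
ctrl.movep(X+[200],q(a)); ctrl.dwell(0.2); st()
print(ctrl.line_to(X+[166],speed=60,stop_force=6)); st()
print(ctrl.line_to(X+[152],speed=20,stop_force=6)); st()
print(ctrl.line_to(X+[138],speed=15,stop_force=6)); st()
E
```

```text
11.3 [ 554.3 -121.6  199.9] [ 0.6  0.5 -0.7] 0.382 79.4
False
12.1 [ 554.1 -122.8  166. ] [ 0.3 -0.2 -0.7] 0.383 79.4
False
12.9 [ 554.  -122.7  152.1] [-1.1 -0.2 -1.6] 0.388 79.4
False
14.0 [ 554.4 -122.8  138.1] [ 3.6 -1.3  0.3] 0.384 79.5
```

```bash
python3 - <<'E'
from h import *
X=[554,-122.7]
print(ctrl.line_to(X+[126],speed=20,stop_force=12)); ctrl.dwell(.15); st()
print(ctrl.line_to(X+[120.5],speed=10,stop_force=25)); ctrl.dwell(.15);st()
print(ctrl.line_to(X+[115],speed=8,stop_force=15)); ctrl.dwell(.3);st()
f=ctrl.grab_frame("side");a,b=proj("side",[554,-123,90]).astype(int)
b=min(b,400);save('p1',cv2.resize(f[b-80:b+80,a-100:a+100],None,fx=3.5,fy=3.5,interpolation=cv2.INTER_CUBIC))
E
```

```text
False
14.9 [ 554.4 -122.9  125.8] [ 4.8 -1.9  0.1] 0.387 79.6
False
15.7 [ 554.5 -123.1  121.1] [ 3.  -3.5  8.3] 0.383 80.4
True
16.5 [ 554.6 -123.3  119. ] [-2.1  0.7  9. ] 0.387 80.6
```

View pics/p1.png

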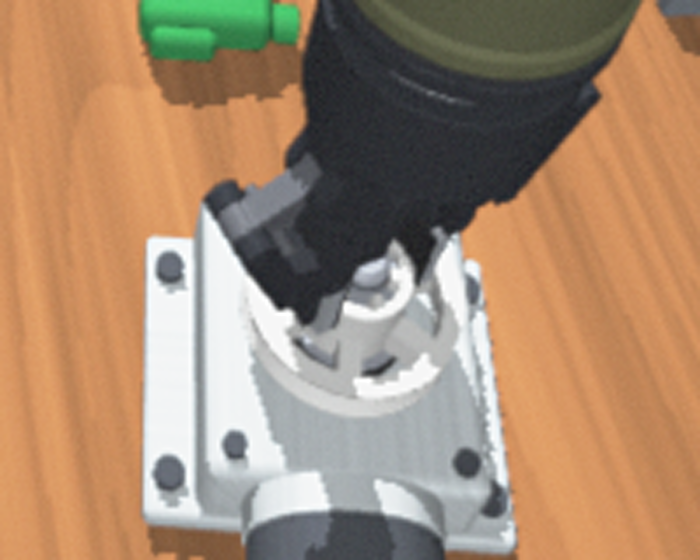

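The picture shows the wheel down on the shaft, hub up at about (375,300) with the nose showing inside it, and the nozzle untouched. The press force is still about 9 N, so I press on until it firms up at the stop.

```bash
python3 - <<'E'
from h import *
z=118.5
for i in range(14):
    ctrl.line_to([554.2,-122.9,z],speed=8,stop_force=25); ctrl.dwell(.25); s=st()
    if s['ft_force'][2]>24: break
    z-=.5
E
```

```text
17.3 [ 554.4 -123.1  119.1] [ 2.6 -2.7  8.1] 0.387 80.4
17.8 [ 554.4 -123.1  118.8] [ 2.3 -2.1 10.3] 0.383 80.7
18.3 [ 554.4 -123.2  118.7] [ 1.3 -2.  13.7] 0.381 81.1
18.8 [ 554.4 -123.2  118.6] [-1.4 -0.7 18.4] 0.382 81.6
19.3 [ 554.4 -123.2  118.5] [-1.6 -1.  22.2] 0.381 82.0
19.8 [ 554.4 -123.2  118.5] [-1.8 -0.2 27.3] 0.381 82.5
```

```bash
python3 - <<'E'
from h import *
ctrl.dwell(.8); st(); print(ctrl.close_job())
E
```

```text
20.6 [ 554.4 -123.2  118.5] [-3.1 -1.  26.8] 0.383 82.5
the job is handed in; nothing more can be done
None
```

The job is handed in at about 21 s: the wheel is meshed on the shaft, hub up, and held against a firm stop at the predicted home height with about 27 N; the ratchet and nozzle were not touched, and no verdict was returned.

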